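Lay out the exploded bracket assembly for the class

ROBOT

A 7-joint arm with a two-finger parallel gripper is mounted at the origin on a cart in front of the work surface, level with it; the furniture and walls round the work are solid. World frame = base frame: x ahead of the robot, y to its left, z up, the work surface at z = 0. Lengths are in m, angles in rad, forces in N, time in s.
With the tool pointing down it reaches from about 0.425 to 0.825 m from the base axis. Payload 3.6 kg.
Tool frame: the origin (TCP) lies midway between the tips of the shut fingers; the grasp point (between the pads) lies env.hold_point_z behind it (env.hold_point_z is the distance from the TCP to the grasp point, in m); z points along the fingers, y is the line along which they close (so a half turn about z gives the same grasp; the last joint's range is limited). The gripper opens to 93 mm and grips with 3 to 60 N. Pads are 15 mm wide; open, the fingers measure 128 mm over their backs; the gripper's body (75 mm by 188 mm) begins 65 mm behind the grasp point.
Start: joints at [1.087, 0.615, -0.013, 1.423, 0.008, 1.103, -0.04], TCP at [0.287, -0.583, 0.219] pointing down, gripper open.
Joint ranges: [-3.12, 3.12], [-0.3, 2.06], [-1.34, 1.32], [0.26, 2.42], [-1.36, 4.5], [0.01, 1.98], [-2.84, 2.84]. Speed limits (rad/s): [2.79, 2.79, 3.14, 3.14, 3.14, 3.14, 3.14].

INTERFACE

Orientations are given as a unit quaternion [x, y, z, w].
In Python, from station import env gives the robot as it stands.
- The arm moves only by the tool step_arm, never from a script. Its argument "commands" is a list of rows, each an object with "slide": the shift along the world's x, y, z in m, a list of three; "spin": the turn about the world's z in degrees. In form: [{"slide": [tx, ty, tz], "spin": spin}, ...]. A call has 1 to 5 rows; each row shifts and turns the commanded pose from where the row before left it; what a row does not reach is not made up. A row lasts 1/8 s, in which the tool goes at most 62.5 mm and 10.7 degrees, less where a joint would pass 70% of its speed; a pose out of reach is approached as far as the arm can. A call with a gripper value outside its range is refused whole. "gripper" is the closure, from 0 (fully open) to 1 (shut), set as the call begins (left out, the last holds). The fingers move at their own pace and stop on an object; the grip force is fixed at half the most. Time passes only in rows, so rows that do not move let the fingers close. It gives the time, the measured TCP pose, the force, the opening and the grip force at its end, in the units of the state.
- env.get_obs(): the state, without advancing time (a new reading comes with each control period).
- env.capture(name): name is "scene" or "top" or "wrist"; returns a dict with "image" (420x560x3 uint8, blue, green, red), "camera_matrix" (3x3 intrinsics, pixels), "k1" (the pictures are not rectified: a ray, as slopes to the right and down, at radius r is drawn at 1 + k1 r^2 times it, then the intrinsics apply), "rvec" (rotation vector, rad) and "tvec" (3), from world to camera coordinates, as OpenCV has them; the wrist camera has in their place "tool_from_camera" (4x4, takes a point from camera to tool coordinates, whose origin is the TCP and whose axes are the flange's). Camera axes: x right, y down, z forward; pixel columns grow to the right and rows downward; lengths in m; the calibration is good to about 2 mm. A picture is of the moment at which its call begins: read the wrist's pose just before it. There is no depth.
- env.hand_in(): hands the job in; it is judged then, once.
The state is a dict: "t": time; "joints": joint angles; "joint_vel": joint speeds; "joint_torque": joint torques, N m; "tcp_pos": TCP position; "tool_rot": TCP orientation; "contact_force": force on the tool from outside, world axes, zero at the start; "ft_torque": the same for the moment, N m; "opening": finger opening in m; "grip_force": force on a finger pad.
Only numpy, scipy, OpenCV 4.12 (cv2) and the standard library are available. Lean on these libraries where they do the work, as an engineer would, in place of code of your own. Each camera call takes 0.05 s, during which the arm holds its last target. There are 200 camera calls.

TASK

Lay out the bracket job for the class as an exploded row along the middle line of the plywood board, between the tin of screws at one end and the sanding block at the other. Lay the pine block flat at the centre of the board, square across it, and stand the steel bracket upright on top of it, centred, its foot running along the block; lay the bolt midway between the tin and the pine block, in line with the row with its head towards the tin; and lay the nut flat midway between the pine block and the sanding block. Leave the other things on the bench where they are.

Things in the scene. Friction and masses are not known exactly. Their poses are not given: they have to be found in the camera images.
- board: Flat plywood board fixed to the bench, 420 x 150 mm, 6 mm thick. Origin: centre of its underside, on the bench. x runs along its length (the row, lying roughly away from the robot), y across it, z up. The tin stands on its middle line 165 mm from the centre at one end, the sanding block 165 mm from the centre at the other; which is at which end changes.
- tin: Round open grey tin of wood screws, 73 mm in diameter, 54 mm high, fixed on the board near one end. Origin: centre of its underside (on the board), z up.
- sander: Brown cork sanding block with abrasive paper, 64 x 112 x 36 mm, fixed on the board near the other end, its short side along the board. Origin: centre of its underside (on the board), z up.
- pine_block: Striped pale pine offcut, the longer and narrower of the two wooden blocks, 46 (x) x 120 (y) x 30 mm (z), lying flat, about 0.12 kg. Origin: centre of its underside; y runs along its length. At the end its length lies across the board.
- bracket: Bent steel angle bracket, L-shaped, of 3 mm sheet: a foot 60 (x) x 40 mm (y) lying flat and an upright plate 40 mm wide (y) and 50 mm high at the foot's -x end (its outer face at x = -30 mm). About 0.1 kg. Origin: centre of the foot's underside, z up. It can be gripped across its 40 mm width, on the edges of the upright plate. At the end its foot's 60 mm side (x) runs along the pine block's length, either way round.
- bolt: M12 steel hexagon bolt lying on its side, 68 mm long: a 12 mm thick shank and a head 22 mm across the corners and 9 mm thick. Origin: halfway along its length, on its underside, below the axis (which is 6 to 9 mm above the surface); y runs along the bolt, the head at y = +25 to +34 mm, the shank's tip at y = -34 mm.
- nut: M12 steel hexagon nut lying flat, 18 mm across the flats (x), 22 mm across the corners (y), 10 mm high. Origin: centre of its underside, z up.
- beech_block: Bystander: tan beech offcut, the shorter and wider of the two wooden blocks, 60 (x) x 85 (y) x 24 mm (z), on the bench. Origin: centre of its underside. Not used; leave it alone.
- screwdriver: Bystander: screwdriver with a yellow handle, 29 x 231 x 30 mm, lying on the bench, long along y. Origin: centre of the underside. Not used; leave alone.
Mind the look-alikes: they are no part of the job. Leave any blue or purple look-alike of the bracket alone.

How it is judged:
By the outcome, as a careful person would: the job done as asked, in the order asked, and still so for the second after the job is handed in, with the robot touching nothing.
It also fails if it takes over 96 s, if anything falls off the work surface, if the arm or the gripper's body presses on something with over 40 N, if the wrist force passes 120 N, or if a joint passes its speed limit or range.

## Working session

There is one attempt and no reset: what is moved stays moved. The work goes in short steps, Python scripts to look and compute and a tool call to move; the robot and the scene stay as the last step left them, time stands still between calls to the robot, and variables do not carry over. Pictures are saved under pics/ and viewed, at most 14 in all, crops included, and the job is handed in when it is done.

Besides the shell and the picture viewer there is one more tool, called by a JSON object that holds its "api" and its "payload". step_arm: Moves the arm, as the interface text tells. Its arguments: {"type":"object","properties":{"commands":{"type":"array"},"gripper":{"type":"number"}},"required":["commands"]}

```bash
mkdir -p pics; ls; python3 - <<'E'
from station import env
import cv2
o=env.get_obs();print({k:o[k] for k in("t","tcp_pos","tool_rot","opening","contact_force")},env.hold_point_z)
for n in("scene","top"):
    c=env.capture(n);cv2.imwrite(f"pics/{n}0.png",c["image"])
    print(n,c["camera_matrix"],c["k1"],c["rvec"],c["tvec"])
E
```

```text
pics
{'t': 0.0, 'tcp_pos': array([ 0.28636984, -0.5826375 ,  0.21748521]), 'tool_rot': array([ 9.74019149e-01,  2.26462059e-01, -3.16552669e-04, -1.23794520e-03]), 'opening': 0.09324217344424462, 'contact_force': array([ 0.45293572, -0.08858889,  0.07062684])} 0.0188
scene [[481.85980656   0.         280.02375307]
 [  0.         481.85980656 205.55639647]
 [  0.           0.           1.        ]] 0.015240056247364684 [ 1.22797023 -2.09886716  1.10098047] [0.37088908 0.31264773 1.09833298]
top [[448.9684772    0.         280.66004412]
 [  0.         448.9684772  208.4710307 ]
 [  0.           0.           1.        ]] -0.04974941850034185 [ 2.18007082 -2.21086912  0.0589542 ] [0.11646556 0.56764554 1.24808329]
```

View pics/scene0.png

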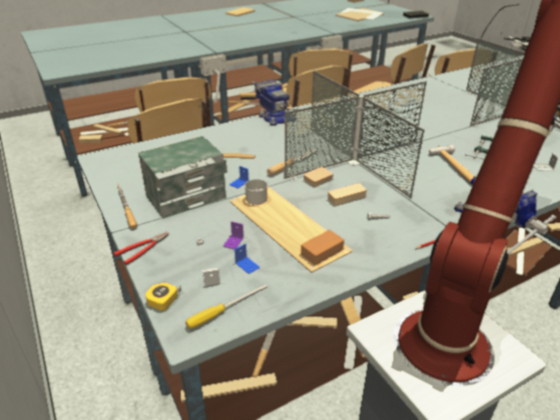

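View pics/top0.png

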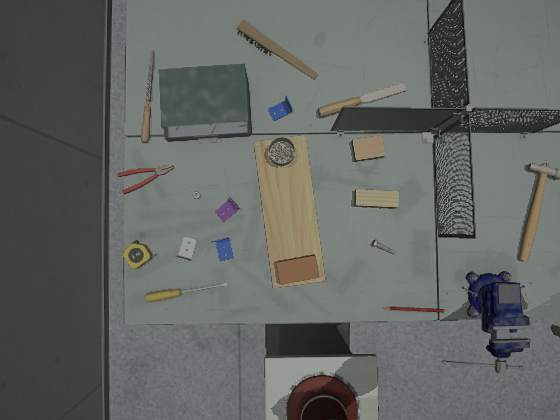

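The tin is at the far end, top px (281,152), and the sander at the near end (297,270). The pine block is at (377,198), beech (368,149), bolt (382,247) and nut (196,195). The silver bracket is at (187,248), and a mesh fence stands to the right of the blocks.

```bash
cat > h.py <<'E'
import numpy as np, cv2
from scipy.spatial.transform import Rotation as R
from station import env
def cam(n):
    """K,k1,Rcw,t (world->camera), image"""
    if n=="wrist":
        o=env.get_obs(); c=env.capture(n)
        T=np.eye(4);T[:3,:3]=R.from_quat(o["tool_rot"]).as_matrix();T[:3,3]=o["tcp_pos"]
        W=np.linalg.inv(T@np.array(c["tool_from_camera"])); Rm,t=W[:3,:3],W[:3,3]
    else:
        c=env.capture(n); Rm=cv2.Rodrigues(np.array(c["rvec"],float))[0]; t=np.array(c["tvec"],float).ravel()
    return dict(K=np.array(c["camera_matrix"]),k1=c["k1"],R=Rm,t=t,im=c["image"])
def ray(c,p):
    u=cv2.undistortPoints(np.array([[p]],float),c["K"],np.array([c["k1"],0,0,0]))[0,0]
    return -c["R"].T@c["t"], c["R"].T@np.array([u[0],u[1],1])
def atz(c,p,z):
    o,d=ray(c,p); return o+d*(z-o[2])/d[2]
def tri(c1,p1,c2,p2):
    o1,d1=ray(c1,p1);o2,d2=ray(c2,p2)
    s=np.linalg.lstsq(np.c_[d1,-d2],o2-o1,rcond=None)[0]
    a,b=o1+s[0]*d1,o2+s[1]*d2
    return (a+b)/2,np.linalg.norm(a-b)
def proj(c,X):
    return cv2.projectPoints(np.array(X,float).reshape(-1,1,3),c["R"],c["t"],c["K"],np.array([c["k1"],0,0,0]))[0][:,0]
E
python3 - <<'E'
from h import *
t=cam("top");s=cam("scene")
for n,z,p in[("tin rim",.06,(281,152)),("sander",.042,(297,270)),("pine",.03,(377,198)),("bolt",.007,(382,247)),("nut",.01,(196,195)),("brk",.02,(187,248)),("b1",.006,(255,142)),("b2",.006,(305,136)),("b3",.006,(326,279)),("b4",.006,(273,288)),("fence",0,(437,190)),("screwd",.01,(187,292)),("beech",.024,(368,149)),("boxr",.12,(205,130))]:
    print(n,atz(t,p,z).round(3))
for n,a,b in[("pine",(377,198),(347,194)),("bolt",(382,247),(378,216)),("nut",(196,195),(200,241)),("tin",(281,152),(256,186)),("brk",(187,248),(211,277))]:
    print(n,tri(t,a,s,b))
a=cv2.resize(t["im"][125:295,120:260],None,fx=4,fy=4,interpolation=2)[:600]
b=cv2.resize(t["im"][125:300,245:445],None,fx=4,fy=4,interpolation=2)
cv2.imwrite("pics/b.png",b[:600])
E
```

```text
tin rim [0.721 0.105 0.06 ]
sander [0.399 0.066 0.042]
pine [ 0.594 -0.161  0.03 ]
bolt [ 0.457 -0.176  0.007]
nut [0.611 0.348 0.01 ]
brk [0.462 0.372 0.02 ]
b1 [0.761 0.179 0.006]
b2 [0.776 0.036 0.006]
b3 [ 0.369 -0.016  0.006]
b4 [0.346 0.133 0.006]
fence [ 0.617 -0.341  0.   ]
screwd [0.338 0.375 0.01 ]
beech [ 0.733 -0.14   0.024]
boxr [0.772 0.303 0.12 ]
pine (array([ 0.59584575, -0.16367994,  0.0115625 ]), np.float64(0.00220048532760669))
bolt (array([ 0.45582962, -0.17777002,  0.00548366]), np.float64(0.002441306329436407))
nut (array([0.61110004, 0.3479479 , 0.00480253]), np.float64(0.0016813159899221766))
tin (array([0.72245912, 0.10621701, 0.05617   ]), np.float64(0.001757741705008478))
brk (array([ 0.46123278,  0.37604045, -0.00102361]), np.float64(0.0003145673669480824))
```

View pics/b.png

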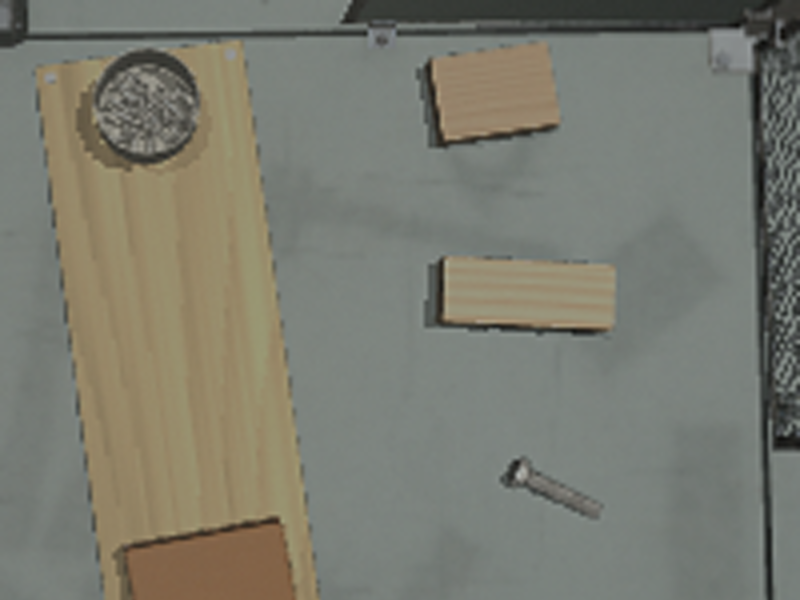

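The top crop shows the board clear between the tin and sander, the pine's long side nearly along world y, and the bolt head at about px (374,242) with its tip at (395,254). Next I'll fix the angles and go above the pine.

```bash
python3 - <<'E'
from h import *
t=cam("top");f=lambda u,v,z:atz(t,(245+(u-1.5)/4,125+(v-1.5)/4),z)
ang=lambda a,b:np.degrees(np.arctan2(*(b-a)[[1,0]])).round(1)
P=[f(*p,.03) for p in((443,257),(614,265),(613,329),(441,321))]
print("pine",np.mean(P,0),ang(P[1],P[0]),ang(P[2],P[3]),[np.linalg.norm(P[i]-P[i-1]).round(3) for i in range(4)])
h,e=f(518,470,.01),f(600,515,.006);print("bolt",h,e,ang(e,h),np.linalg.norm(h-e))
print(f(148,106,.06))
print(env.capture("wrist")["tool_from_camera"])
print(atz(t,(435,231),0))
E
```

```text
pine [ 0.5942988  -0.15948398  0.03      ] 86.6 86.5 [np.float64(0.045), np.float64(0.12), np.float64(0.045), np.float64(0.12)]
bolt [ 0.4707598  -0.15372692  0.01      ] [ 0.43797788 -0.21210571  0.006     ] 60.7 0.06707261927367551
[0.7237235 0.1037262 0.06     ]
[[ 1.00467414e-03 -9.54961811e-01 -2.96727029e-01  8.31262935e-02]
 [ 9.99999409e-01  1.08297072e-03 -9.94925922e-05 -6.74534882e-05]
 [ 4.16358311e-04 -2.96726753e-01  9.54962335e-01 -1.65819106e-01]
 [ 0.00000000e+00  0.00000000e+00  0.00000000e+00  1.00000000e+00]]
[ 0.49938521 -0.33148979  0.        ]
```

{"api": "step_arm", "payload": {"commands": [{"slide":[0.05,0.06,0.02],"spin":10},{"slide":[0.05,0.06,0.02],"spin":10},{"slide":[0.05,0.06,0.0],"spin":10},{"slide":[0.05,0.06,0],"spin":10},{"slide":[0.04,0.06,0],"spin":10}], "gripper": 0}}

```text
t: 0.92
tcp_pos: [0.4802, -0.3408, 0.2498]
tool_rot: [0.785, 0.619, 0.0, 0.0]
contact_force: [0.6, -0.6, -0.4]
opening: 0.0927
grip_force: 0.0
```

{"api": "step_arm", "payload": {"commands": [{"slide":[0,0.05,0],"spin":5},{"slide":[0.0,0.05,0],"spin":5},{"slide":[0.04,0.04,-0.02],"spin":0.1},{"slide":[0.04,0,-0.02],"spin":0},{"slide":[0,0,0],"spin":0}]}}

```text
t: 1.55
tcp_pos: [0.56, -0.2006, 0.2074]
tool_rot: [0.729, 0.685, -0.0, -0.002]
contact_force: [-0.1, -0.3, -0.1]
opening: 0.0933
grip_force: 0.0
```

{"api": "step_arm", "payload": {"commands": [{"slide":[0,0,0],"spin":0}]}}

```text
t: 1.68
tcp_pos: [0.5582, -0.2029, 0.2096]
tool_rot: [0.73, 0.683, -0.001, -0.0]
contact_force: [-0.5, 0.6, 0.1]
opening: 0.0928
grip_force: 0.0
```

{"api": "step_arm", "payload": {"commands": [{"slide":[0.035,0.042,0],"spin":0},{"slide":[0,0,0],"spin":0}]}}

```text
t: 1.92
tcp_pos: [0.5956, -0.1555, 0.211]
tool_rot: [0.728, 0.686, 0.002, -0.0]
contact_force: [-0.4, 0.8, 0.3]
opening: 0.0926
grip_force: 0.0
```

```bash
python3 - <<'E'
from h import *
w=cam("wrist");cv2.imwrite("pics/w1.png",w["im"]);print(env.get_obs()["tcp_pos"])
np.save("w1.npy",w,allow_pickle=True)
E
```

```text
[ 0.59420672 -0.15865044  0.21075303]
```

View pics/w1.png

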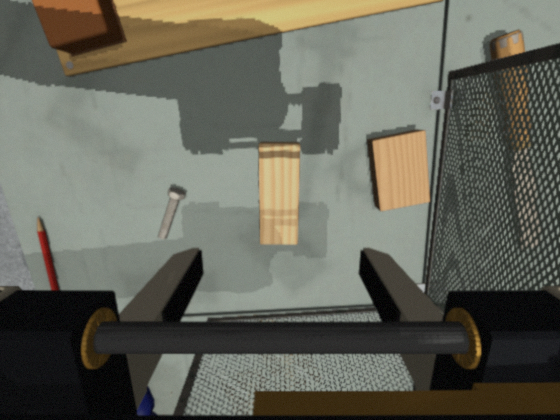

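The pine is centred at column 280, squared to the image; its -y end corners are at (261,244) and (298,244), and its +y face edge near row 155. The bolt is at (172,210), with the beech to the right.

```bash
python3 - <<'E'
from h import *
w=np.load("w1.npy",allow_pickle=True).item();t=cam("top")
f=lambda u,v:(245+(u-1.5)/4,125+(v-1.5)/4)
for a,b in(((298.5,244.5),f(614,265)),((261,244.5),f(613,329)),((165,235),f(600,515))):
    print(tri(w,a,t,b))
for p in((298.5,244.5),(261,244.5),(300,155),(260,155)):print(atz(w,p,.03))
h,e=atz(w,(178,189),.009),atz(w,(162.5,237),.008);print(h,e,np.degrees(np.arctan2(*(h-e)[[1,0]])))
E
```

```text
(array([ 0.61276818, -0.21752746,  0.04207107]), np.float64(0.0015691005791705))
(array([ 0.56853226, -0.21762036,  0.03518255]), np.float64(0.0013421216311742797))
(array([ 0.43710479, -0.21629059, -0.01069764]), np.float64(0.00011823227675406041))
[ 0.61400412 -0.22300759  0.03      ]
[ 0.56853862 -0.22031511  0.03      ]
[ 0.62009613 -0.11544274  0.03      ]
[ 0.57566238 -0.11285074  0.03      ]
[ 0.47125356 -0.15032369  0.009     ] [ 0.44128198 -0.21186803  0.008     ] 64.03430244067748
```

{"api": "step_arm", "payload": {"commands": [{"slide":[0,-0.002,-0.06],"spin":0},{"slide":[0,0,-0.06],"spin":0},{"slide":[0,0,-0.05],"spin":0},{"slide":[0,0,-0.025],"spin":0},{"slide":[0,0,-0.008],"spin":0}]}}

```text
t: 2.65
tcp_pos: [0.5918, -0.1644, 0.0055]
tool_rot: [0.731, 0.683, -0.002, -0.001]
contact_force: [0.3, -0.6, -0.5]
opening: 0.093
grip_force: 0.0
```

{"api": "step_arm", "payload": {"commands": [{"slide":[0,0,0],"spin":0},{"slide":[0,0,0],"spin":0},{"slide":[0,0,0],"spin":0},{"slide":[0,0,0],"spin":0},{"slide":[0,0,0],"spin":0}], "gripper": 1}}

```text
t: 3.28
tcp_pos: [0.5941, -0.1622, 0.007]
tool_rot: [0.73, 0.684, 0.0, 0.0]
contact_force: [0.9, -0.4, -0.3]
opening: 0.0475
grip_force: 0.0
```

{"api": "step_arm", "payload": {"commands": [{"slide":[0,0,0],"spin":0},{"slide":[0,0,0],"spin":0},{"slide":[0,0,0.01],"spin":0},{"slide":[0,0,0.05],"spin":0},{"slide":[0,0.03,0.05],"spin":0}]}}

```text
t: 3.9
tcp_pos: [0.5931, -0.1359, 0.1173]
tool_rot: [0.732, 0.682, -0.001, 0.0]
contact_force: [0.7, -0.1, -2.3]
opening: 0.0458
grip_force: 30.0
```

{"api": "step_arm", "payload": {"commands": [{"slide":[0,0.05,0.03],"spin":5},{"slide":[-0.01,0.05,0],"spin":5},{"slide":[-0.01,0.04,0],"spin":0},{"slide":[0,0.02,0],"spin":0},{"slide":[0,0,0],"spin":0}]}}

```text
t: 4.53
tcp_pos: [0.5743, 0.0287, 0.1468]
tool_rot: [0.666, 0.746, 0.0, 0.0]
contact_force: [1.0, -1.4, -1.7]
opening: 0.0457
grip_force: 30.0
```

```bash
python3 - <<'E'
from h import *
w=cam("wrist");cv2.imwrite("pics/w2.png",w["im"]);print(env.get_obs()["tcp_pos"])
np.save("w2.npy",w,allow_pickle=True)
E
```

```text
[0.57447741 0.02636151 0.14654453]
```

View pics/w2.png

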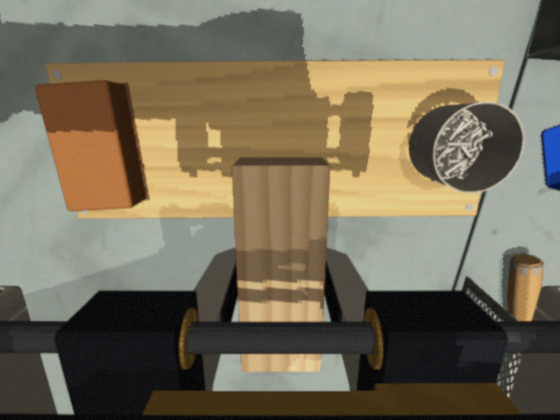

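All board corners are visible: (48,66), (503,60), (475,216) and (78,219). The tin rim centre is at (478,147) and the sander is to the left; the held block is square in the grip.

```bash
python3 - <<'E'
from h import *
w=np.load("w2.npy",allow_pickle=True).item()
P=np.array([atz(w,p,.006) for p in((48,66),(503,60),(475,216),(78,219))])
ang=lambda a,b:np.degrees(np.arctan2(*(b-a)[[1,0]])).round(2)
print(P.round(4),P.mean(0),[np.linalg.norm(P[i]-P[i-1]).round(4) for i in range(4)],ang(P[0],P[1]),ang(P[3],P[2]),ang(P[3],P[0])-90,ang(P[2],P[1])-90)
T=atz(w,(478,147.5),.06);print("tin",T)
S=[atz(w,p,.042) for p in((36,84),(124,79),(133,209),(68,211))];print("sand",np.mean(S,0),[np.linalg.norm(S[i]-S[i-1]).round(4) for i in range(4)])
t=cam("top")
Q=np.array([atz(t,p,.006) for p in((255,142),(305.3,135.5),(326,279.5),(273.3,288))])
Q=np.array([atz(t,(245+(u-1.5)/4,125+(v-1.5)/4),.006) for u,v in((38,66),(243,42))]);print(Q,ang(Q[1],Q[0])-90)
print("held block +y edge",[atz(w,p,.146+.023) for p in((237,166),(328,166))])
E
```

```text
[[ 0.3494  0.1306  0.006 ]
 [ 0.7602  0.1822  0.006 ]
 [ 0.7788  0.0344  0.006 ]
 [ 0.3652 -0.0158  0.006 ]] [0.56338455 0.08284666 0.006     ] [np.float64(0.1473), np.float64(0.4141), np.float64(0.149), np.float64(0.4166)] 7.15 6.92 6.189999999999998 7.159999999999997
tin [0.72624572 0.10481791 0.06      ]
sand [0.4047366  0.06485189 0.042     ] [np.float64(0.1089), np.float64(0.073), np.float64(0.1106), np.float64(0.0604)]
[[0.76350589 0.1816124  0.006     ]
 [0.77883803 0.03480973 0.006     ]] 5.959999999999994
held block +y edge [array([0.54743006, 0.08660408, 0.169     ]), array([0.58952237, 0.09137331, 0.169     ])]
```

{"api": "step_arm", "payload": {"commands": [{"slide":[-0.011,0.03,0],"spin":0.5},{"slide":[0,0.024,-0.04],"spin":0},{"slide":[0,0,-0.05],"spin":0},{"slide":[0,0,-0.03],"spin":0},{"slide":[0,0,-0.01],"spin":0}]}}

```text
t: 5.25
tcp_pos: [0.5624, 0.0787, 0.0144]
tool_rot: [0.665, 0.746, -0.002, -0.0]
contact_force: [-0.2, -0.6, -1.0]
opening: 0.0457
grip_force: 30.0
```

{"api": "step_arm", "payload": {"commands": [{"slide":[0,0,-0.002],"spin":0},{"slide":[0,0,-0.001],"spin":0},{"slide":[0,0,0],"spin":0}]}}

```text
t: 5.62
tcp_pos: [0.5638, 0.0817, 0.0148]
tool_rot: [0.664, 0.748, 0.001, 0.001]
contact_force: [-0.1, -0.6, -0.6]
opening: 0.0456
grip_force: 30.0
```

{"api": "step_arm", "payload": {"commands": [{"slide":[0,0,-0.001],"spin":0},{"slide":[0,0,0],"spin":0}]}}

```text
t: 5.88
tcp_pos: [0.563, 0.0817, 0.013]
tool_rot: [0.664, 0.748, 0.0, 0.0]
contact_force: [-0.9, -0.2, -2.1]
opening: 0.0459
grip_force: 30.0
```

{"api": "step_arm", "payload": {"commands": [{"slide":[0,0,-0.001],"spin":0},{"slide":[0,0,0],"spin":0}]}}

```text
t: 6.12
tcp_pos: [0.5631, 0.0818, 0.0128]
tool_rot: [0.664, 0.748, 0.0, 0.0]
contact_force: [-1.7, 0.4, 5.9]
opening: 0.0458
grip_force: 30.0
```

{"api": "step_arm", "payload": {"commands": [{"slide":[0,0,0],"spin":0},{"slide":[0,0,0],"spin":0},{"slide":[0,0,0.01],"spin":0},{"slide":[0,0,0.05],"spin":0},{"slide":[0,0,0.06],"spin":0}], "gripper": 0}}

```text
t: 6.75
tcp_pos: [0.5622, 0.0816, 0.1325]
tool_rot: [0.664, 0.748, -0.001, -0.001]
contact_force: [1.4, 0.1, 0.5]
opening: 0.0905
grip_force: 0.0
```

{"api": "step_arm", "payload": {"commands": [{"slide":[-0.02,0.03,0.05],"spin":0},{"slide":[-0.02,0.055,0.01],"spin":0},{"slide":[-0.02,0.055,0],"spin":0},{"slide":[-0.02,0.055,0],"spin":0},{"slide":[-0.02,0.055,0],"spin":0}]}}

```text
t: 7.38
tcp_pos: [0.4623, 0.3333, 0.1925]
tool_rot: [0.664, 0.748, 0.001, 0.0]
contact_force: [-0.3, -0.6, -0.0]
opening: 0.0927
grip_force: 0.0
```

{"api": "step_arm", "payload": {"commands": [{"slide":[0,0,0],"spin":0}]}}

```text
t: 7.5
tcp_pos: [0.4588, 0.3385, 0.1927]
tool_rot: [0.66, 0.751, 0.001, -0.002]
contact_force: [0.8, 0.3, 0.2]
opening: 0.0929
grip_force: 0.0
```

```bash
python3 - <<'E'
from h import *
w=cam("wrist");cv2.imwrite("pics/w3.png",w["im"]);print(env.get_obs()["tcp_pos"])
np.save("w3.npy",w,allow_pickle=True)
E
```

```text
[0.46108034 0.33450113 0.19221692]
```

View pics/w3.png

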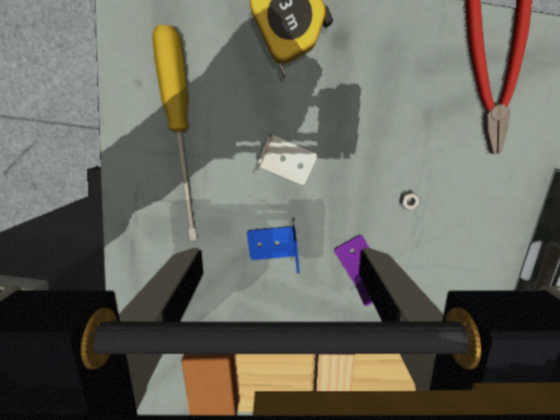

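The silver bracket is at (287,160), with its upright at the left edge from (273,136) to (257,172). The blue bracket is at (272,243), the purple at (358,270) and the nut at (410,200).

```bash
python3 - <<'E'
from h import *
w=np.load("w3.npy",allow_pickle=True).item();print(env.get_obs()["joints"].round(2))
for n,p,z in(("foot far TR",(317,153),.003),("foot BR",(304,185),.003),("plate top a",(273,136),.05),("plate top b",(256,172),.05),("nut",(410,200),.01),("blue",(250,229),.003),("blue",(293,225),.003),("purple",(338,243),.003)):print(n,atz(w,p,z).round(4))
cv2.imwrite("pics/w3c.png",cv2.resize(w["im"][110:210,220:340],None,fx=6,fy=6,interpolation=2))
E
```

```text
[-0.42  0.54 -0.38  1.69  0.24  0.96 -0.77]
foot far TR [0.4941 0.3865 0.003 ]
foot BR [0.4851 0.3479 0.003 ]
plate top a [0.443  0.4015 0.05  ]
plate top b [0.4304 0.3643 0.05  ]
nut [0.6099 0.3479 0.01  ]
blue [0.4279 0.2849 0.003 ]
blue [0.4794 0.297  0.003 ]
purple [0.5382 0.2808 0.003 ]
```

View pics/w3c.png

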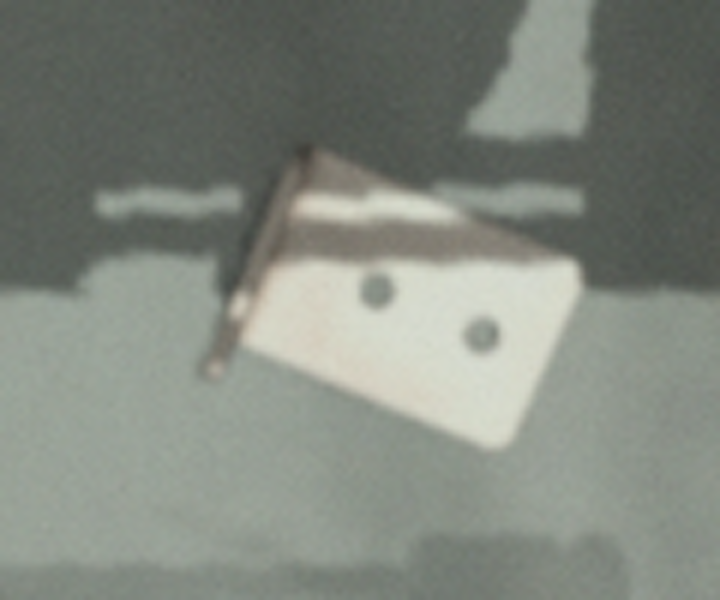

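The crop shows the plate's top edge running from about (271,134) to (255,172), and the foot's far corners at (317,154) and (305,185). So the bracket's x axis is at about -15.5°.

{"api": "step_arm", "payload": {"commands": [{"slide":[-0.01,0.02,0],"spin":10},{"slide":[-0.01,0.02,0],"spin":10},{"slide":[-0.006,0.008,0],"spin":10},{"slide":[0,0,0],"spin":10},{"slide":[0,0,0],"spin":10}]}}

```text
t: 8.18
tcp_pos: [0.4383, 0.3776, 0.1917]
tool_rot: [0.285, 0.959, -0.001, 0.001]
contact_force: [-0.3, -0.9, -0.8]
opening: 0.0929
grip_force: 0.0
```

{"api": "step_arm", "payload": {"commands": [{"slide":[0,0,0],"spin":10},{"slide":[0,0,0],"spin":7.5},{"slide":[0,0,-0.03],"spin":0},{"slide":[0,0,0],"spin":0}]}}

```text
t: 8.68
tcp_pos: [0.4376, 0.3762, 0.1598]
tool_rot: [0.138, 0.99, -0.003, -0.001]
contact_force: [-0.6, 0.3, 0.8]
opening: 0.0932
grip_force: 0.0
```

```bash
python3 - <<'E'
from h import *
o=env.get_obs();w=cam("wrist");cv2.imwrite("pics/w4.png",w["im"]);print(o["tcp_pos"],o["tool_rot"],o["joints"].round(2))
np.save("w4.npy",w,allow_pickle=True)
E
```

```text
[0.43756212 0.37616202 0.15983053] [ 1.38364728e-01  9.90377056e-01 -2.77373308e-03 -8.92064117e-04] [-0.34  0.65 -0.68  1.7   0.48  0.97  0.1 ]
```

View pics/w4.png

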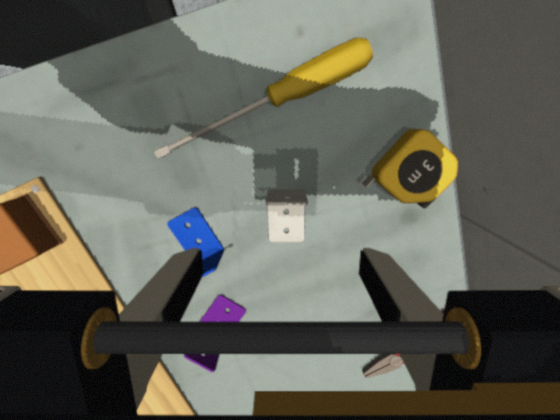

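The bracket is square to the image: its foot end corners are at (268,241) and (304,241), and its upright's top is around row 203, centred on column 286.

```bash
python3 - <<'E'
from h import *
w=np.load("w4.npy",allow_pickle=True).item();w3=np.load("w3.npy",allow_pickle=True).item()
cv2.imwrite("pics/w4c.png",cv2.resize(w["im"][175:255,240:340],None,fx=7,fy=7,interpolation=2))
print(atz(w,(267.5,242),.003),atz(w,(304.5,241.5),.003))
E
```

```text
[0.48480289 0.34666057 0.003     ] [0.49551297 0.38696289 0.003     ]
```

View pics/w4c.png

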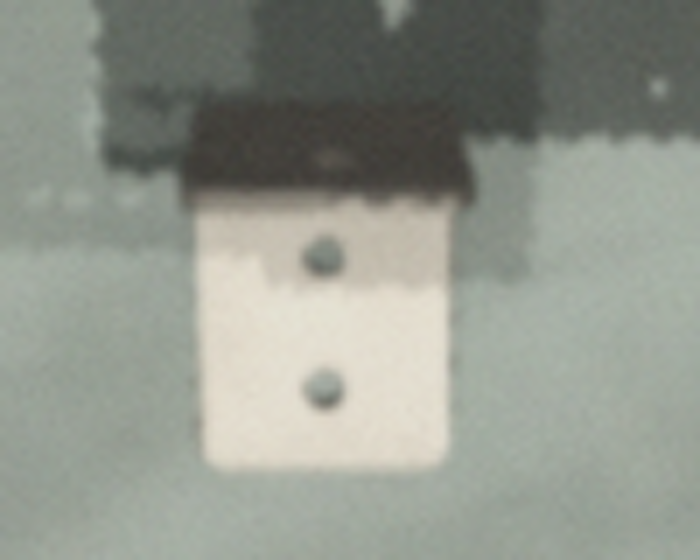

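```bash
python3 - <<'E'
from h import *
w=np.load("w4.npy",allow_pickle=True).item();w3=np.load("w3.npy",allow_pickle=True).item()
print(tri(w,(307.6,203),w3,(270.8,134.5)),tri(w,(266,203),w3,(255.5,172)))
P=[atz(w,(307.6,203),.05),atz(w,(266,203),.05)];print(P,np.mean(P,0))
d=P[0]-P[1];print(np.degrees(np.arctan2(d[1],d[0])),np.linalg.norm(d))
o=env.get_obs();print(o["tcp_pos"])
E
```

```text
(array([0.44063165, 0.40181613, 0.04423662]), np.float64(0.0010573657259130803)) (array([0.42961838, 0.36360382, 0.04604164]), np.float64(0.00017936162690107565))
[array([0.43904989, 0.40126915, 0.05      ]), array([0.42858994, 0.3642054 , 0.05      ])] [0.43381991 0.38273727 0.05      ]
74.2401359979219 0.0385114464618974
[0.4378317  0.37759342 0.1611931 ]
```

{"api": "step_arm", "payload": {"commands": [{"slide":[-0.003,0.006,-0.04],"spin":0},{"slide":[0,0,-0.05],"spin":0},{"slide":[0,0,-0.04],"spin":0},{"slide":[0,0,-0.018],"spin":0},{"slide":[0,0,0],"spin":0}]}}

```text
t: 9.35
tcp_pos: [0.4343, 0.3857, 0.0138]
tool_rot: [0.137, 0.991, -0.0, 0.0]
contact_force: [0.2, 0.7, 0.0]
opening: 0.093
grip_force: 0.0
```

{"api": "step_arm", "payload": {"commands": [{"slide":[0,0,0],"spin":0},{"slide":[0,0,0],"spin":0},{"slide":[0,0,0],"spin":0},{"slide":[0,0,0],"spin":0},{"slide":[0,0,0],"spin":0}], "gripper": 1}}

```text
t: 9.98
tcp_pos: [0.434, 0.3857, 0.0138]
tool_rot: [0.137, 0.991, 0.0, 0.0]
contact_force: [0.4, 0.3, -0.4]
opening: 0.0477
grip_force: 0.0
```

{"api": "step_arm", "payload": {"commands": [{"slide":[0,0,0],"spin":0},{"slide":[0,0,0],"spin":0},{"slide":[0,0,0],"spin":0}]}}

```text
t: 10.35
tcp_pos: [0.4337, 0.3854, 0.0136]
tool_rot: [0.137, 0.991, -0.0, -0.0]
contact_force: [0.6, -0.8, 1.0]
opening: 0.0398
grip_force: 30.0
```

```bash
python3 - <<'E'
from h import *
t=cam("top");cv2.imwrite("pics/t5.png",cv2.resize(t["im"][130:295,245:355],None,fx=5,fy=5,interpolation=2)[250:600])
cv2.imwrite("pics/t5.png",cv2.resize(t["im"][170:250,235:345],None,fx=7,fy=7,interpolation=2))
E
```

```text
(no output)
```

View pics/t5.png

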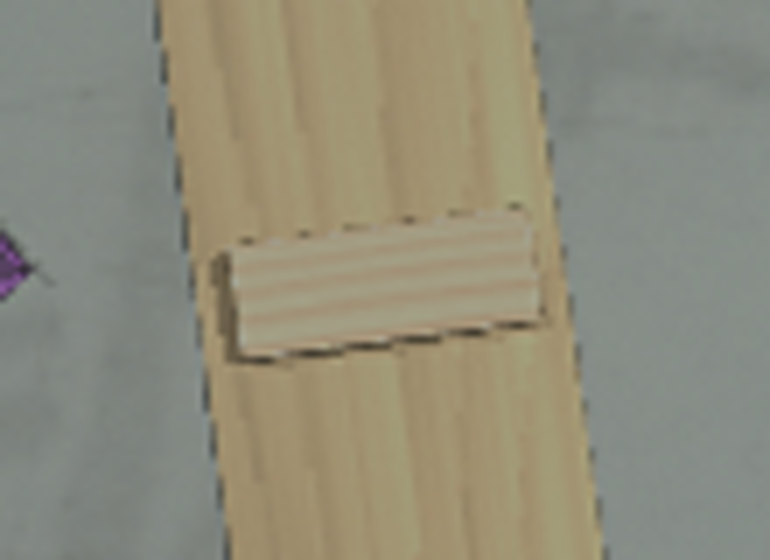

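{"api": "step_arm", "payload": {"commands": [{"slide":[0,0,0.02],"spin":0},{"slide":[0,0,0.05],"spin":0},{"slide":[0.0,0,0.05],"spin":0},{"slide":[0.02,-0.02,0.03],"spin":-10},{"slide":[0.02,-0.02,0],"spin":-10}]}}

```text
t: 11.02
tcp_pos: [0.4755, 0.3477, 0.1683]
tool_rot: [0.309, 0.951, 0.004, 0.002]
contact_force: [0.2, -0.1, -1.2]
opening: 0.0398
grip_force: 30.0
```

The block lies square on the board, with crop corners (229,245), (526,210), (543,323) and (240,352), roughly central between the board edges.

```bash
python3 - <<'E'
from h import *
t=cam("top");f=lambda u,v,z:atz(t,(235+(u-3)/7,170+(v-3)/7),z)
P=np.array([f(u,v,.036) for u,v in((229,245),(526,210),(543,323),(240,352))])
d=P[0]-P[1];e=P[3]-P[2]
print(P.mean(0),np.degrees(np.arctan2(d[1],d[0]))-90,np.degrees(np.arctan2(e[1],e[0]))-90,[np.linalg.norm(P[i]-P[i-1]).round(4) for i in range(4)])
L=[f(160,10,.006),f(228,540,.006)];Rr=[f(531,10,.006),f(602,540,.006)]
for E in(L,Rr):
    v=E[0]-E[1];print("edge",E,np.degrees(np.arctan2(v[1],v[0])))
a=np.radians(7);dd=np.array([np.cos(a),np.sin(a)]);n=np.array([-np.sin(a),np.cos(a)])
print("lat: block",P.mean(0)[:2]@n,"edges",[np.mean(E,0)[:2]@n for E in(L,Rr)],"along",P.mean(0)[:2]@dd, np.array([.5634,.083])@dd, np.array([.5634,.083])@n)
E
```

```text
[0.56375654 0.08411656 0.036     ] 5.934071876078491 4.661907033710932 [np.float64(0.0425), np.float64(0.1183), np.float64(0.0452), np.float64(0.1202)]
edge [array([0.67739796, 0.17309132, 0.006     ]), array([0.46219711, 0.14812312, 0.006     ])] 6.618023176027411
edge [array([0.67530678, 0.02223904, 0.006     ]), array([ 0.46003611, -0.00263595,  0.006     ])] 6.591416438554727
lat: block 0.014784932337777551 edges [np.float64(0.08996922642791425), np.float64(-0.059453258893995685)] along 0.5698056184868479 0.569315657337348 0.01372014251176964
```

{"api": "step_arm", "payload": {"commands": [{"slide":[0.02,-0.04,0],"spin":-10},{"slide":[0.02,-0.05,0],"spin":-10},{"slide":[0.02,-0.05,0],"spin":-10},{"slide":[0.02,-0.04,0],"spin":-10},{"slide":[0.006,-0.03,0],"spin":-7.5}]}}

```text
t: 11.7
tcp_pos: [0.5611, 0.1336, 0.1644]
tool_rot: [0.666, 0.746, 0.001, 0.001]
contact_force: [-0.4, 0.2, -0.6]
opening: 0.0395
grip_force: 30.0
```

{"api": "step_arm", "payload": {"commands": [{"slide":[0,0,0],"spin":0}]}}

```text
t: 11.82
tcp_pos: [0.5607, 0.1327, 0.1641]
tool_rot: [0.665, 0.747, -0.0, 0.001]
contact_force: [0.2, 0.2, -1.0]
opening: 0.0397
grip_force: 30.0
```

{"api": "step_arm", "payload": {"commands": [{"slide":[-0.001,-0.02,-0.02],"spin":0},{"slide":[0,0,-0.05],"spin":0},{"slide":[0,0,-0.03],"spin":0},{"slide":[0,0,-0.012],"spin":0},{"slide":[0,0,0],"spin":0}]}}

```text
t: 12.45
tcp_pos: [0.5588, 0.1175, 0.0519]
tool_rot: [0.663, 0.749, 0.0, -0.001]
contact_force: [0.1, -0.2, -0.4]
opening: 0.0399
grip_force: 30.0
```

{"api": "step_arm", "payload": {"commands": [{"slide":[0,0,-0.001],"spin":0},{"slide":[0,0,0],"spin":0}]}}

```text
t: 12.7
tcp_pos: [0.5596, 0.116, 0.0518]
tool_rot: [0.664, 0.748, 0.001, 0.001]
contact_force: [1.0, -0.3, -1.5]
opening: 0.0401
grip_force: 30.0
```

```bash
python3 - <<'E'
from h import *
s=cam("scene");cv2.imwrite("pics/s6.png",cv2.resize(s["im"][150:290,200:380],None,fx=4,fy=4,interpolation=2))
E
```

```text
(no output)
```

View pics/s6.png

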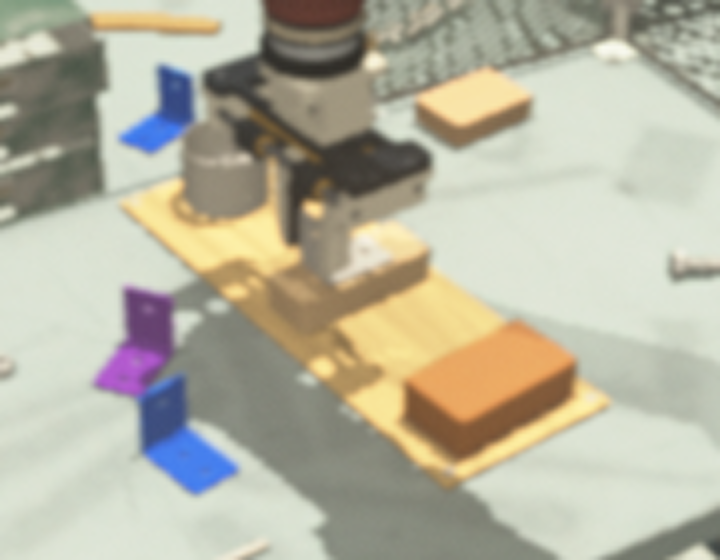

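The scene shows the bracket's foot over the pine, just about at its surface, and the gripper clear of the tin.

{"api": "step_arm", "payload": {"commands": [{"slide":[0,0,-0.001],"spin":0}]}}

```text
t: 12.88
tcp_pos: [0.5593, 0.1157, 0.0502]
tool_rot: [0.664, 0.748, 0.0, 0.0]
contact_force: [-0.4, 0.9, -0.5]
opening: 0.0395
grip_force: 30.0
```

{"api": "step_arm", "payload": {"commands": [{"slide":[0,0,0],"spin":0}]}}

```text
t: 13.0
tcp_pos: [0.5589, 0.1156, 0.0498]
tool_rot: [0.664, 0.748, 0.0, 0.0]
contact_force: [0.0, -0.1, -1.1]
opening: 0.0395
grip_force: 30.0
```

{"api": "step_arm", "payload": {"commands": [{"slide":[0,0,0],"spin":0}]}}

```text
t: 13.12
tcp_pos: [0.5589, 0.1157, 0.0497]
tool_rot: [0.664, 0.748, -0.0, -0.0]
contact_force: [-0.3, 0.5, 0.7]
opening: 0.0396
grip_force: 30.0
```

{"api": "step_arm", "payload": {"commands": [{"slide":[0.001,-0.003,0.001],"spin":0},{"slide":[0,0,0],"spin":0},{"slide":[0,0,-0.001],"spin":0},{"slide":[0,0,-0.001],"spin":0},{"slide":[0,0,0],"spin":0}]}}

```text
t: 13.75
tcp_pos: [0.5601, 0.1127, 0.0495]
tool_rot: [0.664, 0.748, -0.0, 0.0]
contact_force: [-1.6, -1.0, 5.5]
opening: 0.0396
grip_force: 30.0
```

{"api": "step_arm", "payload": {"commands": [{"slide":[0,0,0],"spin":0}]}}

```text
t: 13.88
tcp_pos: [0.56, 0.1127, 0.0496]
tool_rot: [0.664, 0.748, 0.0, 0.0]
contact_force: [-0.9, -0.7, 5.5]
opening: 0.0394
grip_force: 30.0
```

{"api": "step_arm", "payload": {"commands": [{"slide":[0,0,0],"spin":0},{"slide":[0,0,0],"spin":0},{"slide":[0,0,0],"spin":0},{"slide":[0,0,0.01],"spin":0},{"slide":[0,0,0.05],"spin":0}], "gripper": 0}}

```text
t: 14.5
tcp_pos: [0.5578, 0.112, 0.1071]
tool_rot: [0.664, 0.748, -0.003, -0.002]
contact_force: [1.1, 0.1, 0.0]
opening: 0.0851
grip_force: 0.0
```

{"api": "step_arm", "payload": {"commands": [{"slide":[0,0,0.06],"spin":0},{"slide":[-0.02,-0.05,0.03],"spin":0},{"slide":[-0.02,-0.055,0],"spin":0},{"slide":[-0.02,-0.055,0],"spin":0},{"slide":[-0.02,-0.055,0],"spin":0}]}}

```text
t: 15.12
tcp_pos: [0.4793, -0.1039, 0.1996]
tool_rot: [0.664, 0.748, 0.0, 0.001]
contact_force: [1.5, 0.3, -0.8]
opening: 0.0929
grip_force: 0.0
```

{"api": "step_arm", "payload": {"commands": [{"slide":[-0.02,-0.05,0],"spin":0},{"slide":[-0.01,-0.03,-0.03],"spin":0},{"slide":[0,0,0],"spin":0},{"slide":[0,0,0],"spin":0}]}}

```text
t: 15.62
tcp_pos: [0.4509, -0.1809, 0.1695]
tool_rot: [0.663, 0.748, 0.001, 0.0]
contact_force: [0.7, -0.3, 0.1]
opening: 0.0933
grip_force: 0.0
```

```bash
python3 - <<'E'
from h import *
o=env.get_obs();w=cam("wrist");cv2.imwrite("pics/w7.png",w["im"]);print(o["tcp_pos"],o["tool_rot"],o["joints"].round(2))
np.save("w7.npy",w,allow_pickle=True)
E
```

```text
[ 0.4509482  -0.18093565  0.16951278] [6.63469660e-01 7.48202608e-01 8.37242846e-04 4.08129535e-04] [ 0.61  0.45 -0.38  1.94  0.23  0.79  0.22]
```

View pics/w7.png

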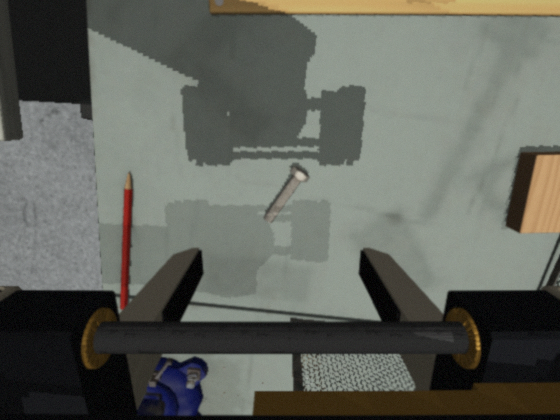

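The bolt's head is at (299,174) and its tip at (269,220), lying free with nothing near it.

```bash
python3 - <<'E'
from h import *
w=np.load("w7.npy",allow_pickle=True).item();w1=np.load("w1.npy",allow_pickle=True).item()
print(tri(w,(299.5,173.5),w1,(178,189)),tri(w,(269,219.5),w1,(162.5,237)))
h,e=atz(w,(299.5,173.5),.01),atz(w,(269,219.5),.008);d=h-e
print(h,e,(h+e)/2,np.linalg.norm(d),np.degrees(np.arctan2(d[1],d[0])))
E
```

```text
(array([ 0.46875433, -0.1539619 ,  0.00172033]), np.float64(0.00414948030496368)) (array([ 0.44180994, -0.21075816,  0.00913081]), np.float64(0.0012861525372783833))
[ 0.46826107 -0.15463192  0.01      ] [ 0.44176512 -0.21046707  0.008     ] [ 0.4550131  -0.18254949  0.009     ] 0.06183526236865396 64.61383638063523
```

{"api": "step_arm", "payload": {"commands": [{"slide":[0.007,0.004,-0.02],"spin":-10},{"slide":[0,0,-0.02],"spin":-10},{"slide":[0,0,-0.03],"spin":-10},{"slide":[0,0,-0.04],"spin":-3},{"slide":[0,0,-0.035],"spin":0}]}}

```text
t: 16.3
tcp_pos: [0.459, -0.1763, 0.0235]
tool_rot: [0.848, 0.53, 0.001, 0.001]
contact_force: [-0.0, 0.5, 1.3]
opening: 0.0934
grip_force: 0.0
```

{"api": "step_arm", "payload": {"commands": [{"slide":[0,0,-0.015],"spin":0},{"slide":[0,0,-0.005],"spin":0},{"slide":[0,0,0],"spin":0}]}}

```text
t: 16.68
tcp_pos: [0.4579, -0.1781, 0.0044]
tool_rot: [0.849, 0.529, 0.001, 0.001]
contact_force: [0.7, -0.2, 0.2]
opening: 0.0926
grip_force: 0.0
```

{"api": "step_arm", "payload": {"commands": [{"slide":[0,0,0],"spin":0},{"slide":[0,0,0],"spin":0},{"slide":[0,0,0],"spin":0},{"slide":[0,0,0],"spin":0},{"slide":[0,0,0],"spin":0}], "gripper": 1}}

```text
t: 17.3
tcp_pos: [0.4569, -0.1783, 0.0037]
tool_rot: [0.849, 0.528, 0.0, -0.0]
contact_force: [0.2, -0.0, 0.1]
opening: 0.0475
grip_force: 0.0
```

{"api": "step_arm", "payload": {"commands": [{"slide":[0,0,0],"spin":0},{"slide":[0,0,0],"spin":0},{"slide":[0,0,0],"spin":0},{"slide":[0,0,0],"spin":0},{"slide":[0,0,0],"spin":0}]}}

```text
t: 17.92
tcp_pos: [0.4569, -0.1782, 0.0037]
tool_rot: [0.849, 0.528, 0.0, -0.0]
contact_force: [0.9, -0.1, -0.5]
opening: 0.0108
grip_force: 30.0
```

{"api": "step_arm", "payload": {"commands": [{"slide":[0,0,0.02],"spin":0},{"slide":[0,0,0.055],"spin":0},{"slide":[0.01,0.01,0.055],"spin":-10},{"slide":[0.04,0.03,0.03],"spin":-10},{"slide":[0.04,0.04,0],"spin":-10}]}}

```text
t: 18.55
tcp_pos: [0.5495, -0.0994, 0.1669]
tool_rot: [0.958, 0.286, 0.003, 0.002]
contact_force: [0.1, -0.5, -1.3]
opening: 0.0111
grip_force: 30.0
```

{"api": "step_arm", "payload": {"commands": [{"slide":[0.04,0.045,0],"spin":-10},{"slide":[0.04,0.045,0],"spin":-10},{"slide":[0.018,0.05,0],"spin":-7},{"slide":[0,0.05,0],"spin":0},{"slide":[0,0,0],"spin":0}]}}

```text
t: 19.18
tcp_pos: [0.6436, 0.1, 0.1625]
tool_rot: [0.998, 0.065, -0.001, -0.003]
contact_force: [-0.2, -0.4, -1.5]
opening: 0.011
grip_force: 30.0
```

{"api": "step_arm", "payload": {"commands": [{"slide":[0,0,0],"spin":0}]}}

```text
t: 19.3
tcp_pos: [0.6444, 0.0907, 0.1631]
tool_rot: [0.998, 0.059, -0.001, 0.001]
contact_force: [-0.5, -1.6, -0.5]
opening: 0.0109
grip_force: 30.0
```

```bash
python3 - <<'E'
from h import *
o=env.get_obs();w=cam("wrist");cv2.imwrite("pics/w8.png",w["im"]);print(o["tcp_pos"],o["tool_rot"],o["joints"].round(2))
np.save("w8.npy",w,allow_pickle=True)
E
```

```text
[0.64441344 0.09071782 0.16314812] [ 9.98255602e-01  5.90324033e-02 -6.19402180e-04  7.38090224e-04] [-0.23  0.67  0.1   1.49 -0.07  0.99 -1.57]
```

View pics/w8.png

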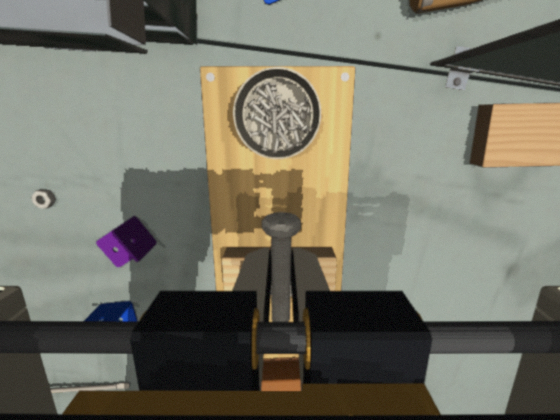

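The bolt is held in line with the image, head towards the tin; tin centre at (276,113), and the board's mid column is about 278 against the bolt's 281. I'll nudge +y by 2 mm and set it down.

{"api": "step_arm", "payload": {"commands": [{"slide":[0,0.002,-0.05],"spin":0},{"slide":[0,0,-0.05],"spin":0},{"slide":[0,0,-0.035],"spin":0},{"slide":[0,0,-0.015],"spin":0},{"slide":[0,0,0],"spin":0}]}}

```text
t: 19.98
tcp_pos: [0.6448, 0.0921, 0.0133]
tool_rot: [0.998, 0.058, -0.001, 0.0]
contact_force: [0.1, 0.5, -1.1]
opening: 0.0109
grip_force: 30.0
```

{"api": "step_arm", "payload": {"commands": [{"slide":[0,0,-0.001],"spin":0},{"slide":[0,0,-0.001],"spin":0},{"slide":[0,0,0],"spin":0},{"slide":[0,0,0],"spin":0}]}}

```text
t: 20.48
tcp_pos: [0.6452, 0.0939, 0.0122]
tool_rot: [0.998, 0.059, 0.0, -0.0]
contact_force: [-0.6, -0.7, -0.4]
opening: 0.0112
grip_force: 30.0
```

{"api": "step_arm", "payload": {"commands": [{"slide":[0,0,-0.001],"spin":0},{"slide":[0,0,0],"spin":0},{"slide":[0,0,0],"spin":0}]}}

```text
t: 20.85
tcp_pos: [0.6449, 0.0937, 0.0106]
tool_rot: [0.998, 0.059, -0.0, -0.0]
contact_force: [-0.3, 0.3, -0.4]
opening: 0.0114
grip_force: 30.0
```

{"api": "step_arm", "payload": {"commands": [{"slide":[0,0,-0.001],"spin":0},{"slide":[0,0,0],"spin":0},{"slide":[0,0,0],"spin":0}]}}

```text
t: 21.22
tcp_pos: [0.645, 0.0937, 0.0097]
tool_rot: [0.998, 0.059, 0.0, -0.0]
contact_force: [-0.4, -0.4, -0.4]
opening: 0.0114
grip_force: 30.0
```

One millimetre more, for contact.

{"api": "step_arm", "payload": {"commands": [{"slide":[0,0,-0.001],"spin":0},{"slide":[0,0,0],"spin":0},{"slide":[0,0,0],"spin":0}]}}

```text
t: 21.6
tcp_pos: [0.6451, 0.0937, 0.0096]
tool_rot: [0.998, 0.059, 0.0, -0.0]
contact_force: [-1.4, -0.2, 5.6]
opening: 0.011
grip_force: 30.0
```

{"api": "step_arm", "payload": {"commands": [{"slide":[0,0,0],"spin":0},{"slide":[0,0,0],"spin":0},{"slide":[0,0,0],"spin":0},{"slide":[0,0,0.01],"spin":0},{"slide":[0,0,0.05],"spin":0}], "gripper": 0.6}}

```text
t: 22.22
tcp_pos: [0.6422, 0.0935, 0.0664]
tool_rot: [0.998, 0.059, -0.004, 0.0]
contact_force: [0.7, 0.1, 0.0]
opening: 0.0371
grip_force: 0.0
```

{"api": "step_arm", "payload": {"commands": [{"slide":[0,0,0.06],"spin":0},{"slide":[0,0.01,0.05],"spin":0},{"slide":[-0.01,0.055,0],"spin":0},{"slide":[-0.01,0.055,0],"spin":0},{"slide":[-0.01,0.055,0],"spin":0}]}}

```text
t: 22.85
tcp_pos: [0.6146, 0.2703, 0.1797]
tool_rot: [0.998, 0.059, 0.001, -0.0]
contact_force: [0.3, 0.7, 0.2]
opening: 0.037
grip_force: 0.0
```

{"api": "step_arm", "payload": {"commands": [{"slide":[-0.005,0.055,0],"spin":0},{"slide":[0,0.022,-0.03],"spin":0},{"slide":[0,0,0],"spin":0},{"slide":[0,0,0],"spin":0}]}}

```text
t: 23.35
tcp_pos: [0.6112, 0.3435, 0.1497]
tool_rot: [0.998, 0.058, 0.001, 0.001]
contact_force: [1.1, -0.6, 0.9]
opening: 0.0371
grip_force: 0.0
```

```bash
python3 - <<'E'
from h import *
o=env.get_obs();w=cam("wrist");print(o["tcp_pos"],o["tool_rot"],o["joints"].round(2))
np.save("w9.npy",w,allow_pickle=True);t=cam("top");np.save("t9.npy",t,allow_pickle=True)
a=cv2.resize(w["im"],(400,300));b=cv2.resize(t["im"][125:300,165:395],(400,300));print(t["im"].shape)
crop=w["im"][120:260,200:360]
cv2.imwrite("pics/m9.png",np.vstack([np.hstack([a,b]),np.hstack([cv2.resize(crop,(343,300),interpolation=2),np.zeros((300,457,3),np.uint8)])]))
E
```

```text
[0.61116689 0.34347217 0.14970795] [9.98322537e-01 5.78861513e-02 8.27523635e-04 7.87388189e-04] [-0.6   0.76  0.11  1.34 -0.08  1.04 -1.93]
(420, 560, 3)
```

View pics/m9.png

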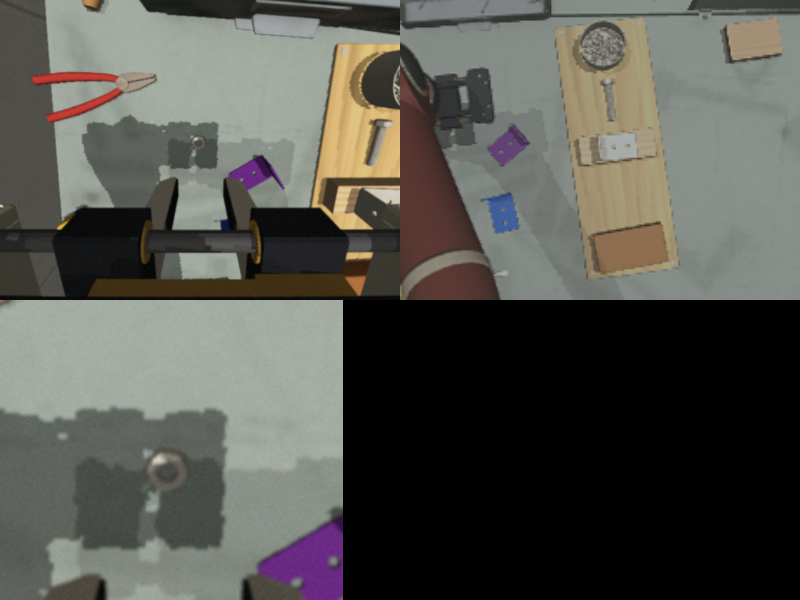

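The silver bracket stands on the pine and the bolt lies in line below the tin. The nut is at wrist px (278,199), clear of the purple bracket. That was my last picture, so from here I check by numbers.

```bash
python3 - <<'E'
from h import *
w=np.load("w9.npy",allow_pickle=True).item();w3=np.load("w3.npy",allow_pickle=True).item();t=np.load("t9.npy",allow_pickle=True).item()
print(tri(w,(278,199.4),w3,(410,200.5)),atz(w,(278,199.4),.007),atz(w3,(410,200.5),.007))
# bolt and bracket in top mosaic (scale 400/230, 300/175)
f=lambda u,v,z:atz(t,(165+(u-400)*230/400,125+v*175/300),z)
h,e=f(608,83,.016),f(611,119,.012);d=h-e;print("bolt",h,e,(h+e)/2,np.degrees(np.arctan2(d[1],d[0])),np.linalg.norm(d))
# nut outline: print gray patch stats
g=cv2.cvtColor(w["im"],6)[188:212,266:292];print((g//10))
E
```

```text
(array([0.61112587, 0.34646047, 0.00757141]), np.float64(0.0006685342329464774)) [0.61088351 0.34612347 0.007     ] [0.61145878 0.34667018 0.007     ]
bolt [0.668079   0.09598098 0.016     ] [0.6088868  0.09193203 0.012     ] [0.6384829 0.0939565 0.014    ] 3.91313350379403 0.059465204034412245
[[ 9  9  9  9  9  9  9  9  8  8  8  9  9  9  9  9  9  9  9  9  9  9  9  9
   9  9]
 [10 11 11 10 10  9  9  8  8  8  7  8  8  8  8  8  9  8  9  9  9  9  9  9
   9  9]
 [11 13 13 13 12 10  8  8  8  8  7  7  7  7  7  7  8  8  8  9  9  9  9  9
   9  9]
 [11 14 15 14 13 10  8  9 11 11 10 10  9  9  9  8  7  7  7  8  8  9  9  9
   9  9]
 [11 14 15 13 12 10 10 14 16 15 13 12 12 11 10 10 10  8  7  7  7  8  9  9
   9  9]
 [10 12 12 10 10 11 15 18 19 17 15 13 12 12 12 12 11 10  8  7  7  8  8  9
   9  9]
 [10 10 10  9 10 15 19 20 20 19 16 13 11 11 11 12 11 11  9  7  6  7  7  8
   8  8]
 [ 9  9  8  8 11 17 19 19 19 17 15 12  9  9  9 10 10 10  9  7  6  7  7  7
   7  7]
 [ 9  9  8  9 12 15 16 15 14 13 11  9  8  7  8  8  9  9  9  8  7  7  7  7
   7  7]
 [ 9  8  8 10 12 12 12 10  9  8  7  7  7  7  7  8  8  9  
[... 488 characters left out ...]
 7  8  9  9  9  7  7  7  7
   7  7]
 [ 7  7  7  8  8  9  9  9  8  7  7  7  7  6  7  8  9  9  9  8  7  7  7  7
   7  7]
 [ 7  8  8  8  8  8  9  9  9  8  8  8  8  8  8  9  9  9  9  8  7  7  7  7
   7  7]
 [ 8  8  9  9  7  8  8  9  9  9  9  9  9  9  9  9  9  8  8  7  7  7  7  7
   7  7]
 [ 8  9  9  8  7  7  8  9  9  9  9  9  9  9  9  9  8  7  7  7  7  7  7  7
   7  7]
 [ 8  9  8  8  8  7  8 10 10  9  9  9  8  8  8  7  7  7  7  7  7  7  7  7
   7  7]
 [ 8  8  8 10 10  9  9 11 10  8  8  8  8  7  7  7  7  7  7  7  7  7  7  7
   7  7]
 [ 7  7  8 11 12 12 12 12 10  8  7  7  7  7  7  7  7  7  7  7  7  7  7  7
   7  7]
 [ 7  7  8 10 13 13 13 13 10  8  7  7  7  7  7  7  7  7  7  7  7  7  7  7
   7  7]]
```

{"api": "step_arm", "payload": {"commands": [{"slide":[0,0.003,-0.04],"spin":0},{"slide":[0,0,-0.05],"spin":0},{"slide":[0,0,-0.03],"spin":0},{"slide":[0,0,-0.018],"spin":0},{"slide":[0,0,0],"spin":0}]}}

```text
t: 24.08
tcp_pos: [0.6101, 0.3476, 0.0103]
tool_rot: [0.998, 0.058, -0.0, 0.0]
contact_force: [0.1, 0.2, 0.4]
opening: 0.0376
grip_force: 0.0
```

{"api": "step_arm", "payload": {"commands": [{"slide":[0,0,-0.007],"spin":0},{"slide":[0,0,0],"spin":0},{"slide":[0,0,0],"spin":0}]}}

```text
t: 24.45
tcp_pos: [0.6104, 0.349, 0.0045]
tool_rot: [0.998, 0.059, 0.001, -0.0]
contact_force: [0.0, -0.6, 0.1]
opening: 0.0371
grip_force: 0.0
```

{"api": "step_arm", "payload": {"commands": [{"slide":[0,0,0],"spin":0},{"slide":[0,0,0],"spin":0},{"slide":[0,0,0],"spin":0},{"slide":[0,0,0],"spin":0},{"slide":[0,0,0],"spin":0}], "gripper": 1}}

```text
t: 25.08
tcp_pos: [0.61, 0.3487, 0.0039]
tool_rot: [0.998, 0.059, 0.0, -0.0]
contact_force: [-0.8, -0.3, 2.2]
opening: 0.0184
grip_force: 30.0
```

{"api": "step_arm", "payload": {"commands": [{"slide":[0,0,0.02],"spin":0},{"slide":[0,0,0.06],"spin":0},{"slide":[-0.01,-0.01,0.055],"spin":0},{"slide":[-0.025,-0.05,0.02],"spin":0},{"slide":[-0.025,-0.05,0],"spin":0}]}}

```text
t: 25.7
tcp_pos: [0.5512, 0.2385, 0.1625]
tool_rot: [0.998, 0.06, 0.004, -0.001]
contact_force: [0.3, -1.4, 0.2]
opening: 0.0188
grip_force: 30.0
```

{"api": "step_arm", "payload": {"commands": [{"slide":[-0.025,-0.055,0],"spin":0},{"slide":[-0.025,-0.055,0],"spin":0},{"slide":[-0.017,-0.055,0],"spin":0},{"slide":[0,0,0],"spin":0},{"slide":[0,0,0],"spin":0}]}}

```text
t: 26.32
tcp_pos: [0.4838, 0.0746, 0.1597]
tool_rot: [0.998, 0.059, 0.001, -0.001]
contact_force: [-0.6, 1.3, -1.0]
opening: 0.0182
grip_force: 30.0
```

{"api": "step_arm", "payload": {"commands": [{"slide":[0,0,0],"spin":0}]}}

```text
t: 26.45
tcp_pos: [0.4836, 0.0757, 0.159]
tool_rot: [0.998, 0.061, 0.001, -0.001]
contact_force: [0.9, 1.0, -0.2]
opening: 0.0188
grip_force: 30.0
```

{"api": "step_arm", "payload": {"commands": [{"slide":[0,-0.001,-0.05],"spin":0},{"slide":[0,0,-0.05],"spin":0},{"slide":[0,0,-0.035],"spin":0},{"slide":[0,0,-0.012],"spin":0},{"slide":[0,0,0],"spin":0}]}}

```text
t: 27.08
tcp_pos: [0.4832, 0.0736, 0.0114]
tool_rot: [0.998, 0.06, -0.0, -0.0]
contact_force: [-0.3, 0.4, 0.4]
opening: 0.0189
grip_force: 30.0
```

{"api": "step_arm", "payload": {"commands": [{"slide":[0,0,-0.001],"spin":0},{"slide":[0,0,0],"spin":0},{"slide":[0,0,0],"spin":0}]}}

```text
t: 27.45
tcp_pos: [0.4834, 0.0728, 0.0114]
tool_rot: [0.998, 0.059, 0.001, -0.0]
contact_force: [0.4, 0.5, 0.6]
opening: 0.0186
grip_force: 30.0
```

{"api": "step_arm", "payload": {"commands": [{"slide":[0,0,-0.001],"spin":0},{"slide":[0,0,0],"spin":0},{"slide":[0,0,0],"spin":0}]}}

```text
t: 27.82
tcp_pos: [0.4829, 0.0727, 0.0096]
tool_rot: [0.998, 0.059, -0.0, -0.0]
contact_force: [0.9, -0.2, -0.4]
opening: 0.019
grip_force: 30.0
```

{"api": "step_arm", "payload": {"commands": [{"slide":[0,0,-0.001],"spin":0},{"slide":[0,0,0],"spin":0},{"slide":[0,0,0],"spin":0}]}}

```text
t: 28.2
tcp_pos: [0.4829, 0.0727, 0.0086]
tool_rot: [0.998, 0.059, -0.0, -0.0]
contact_force: [-0.2, -0.5, -0.3]
opening: 0.0189
grip_force: 30.0
```

{"api": "step_arm", "payload": {"commands": [{"slide":[0,0,0],"spin":0},{"slide":[0,0,0],"spin":0},{"slide":[0,0,0],"spin":0},{"slide":[0,0,0.01],"spin":0},{"slide":[0,0,0.05],"spin":0}], "gripper": 0.5}}

```text
t: 28.82
tcp_pos: [0.481, 0.0725, 0.0677]
tool_rot: [0.998, 0.059, -0.003, 0.0]
contact_force: [0.8, -0.2, 0.2]
opening: 0.0466
grip_force: 0.0
```

{"api": "step_arm", "payload": {"commands": [{"slide":[0,0,0.06],"spin":0},{"slide":[0,-0.05,0.05],"spin":0},{"slide":[0,-0.06,0],"spin":0},{"slide":[0,-0.06,0],"spin":0},{"slide":[0,-0.06,0],"spin":0}]}}

```text
t: 29.45
tcp_pos: [0.4829, -0.1531, 0.1739]
tool_rot: [0.998, 0.059, 0.001, 0.0]
contact_force: [1.0, 0.5, 0.7]
opening: 0.0466
grip_force: 0.0
```

```bash
python3 - <<'E'
from h import *
t=cam("top");s=cam("scene");np.save("t10.npy",t,allow_pickle=True);t0=cv2.imread("pics/top0.png")
df=cv2.absdiff(t["im"],t0).max(2)
# new-vs-old blobs on the board midline
P=proj(t,[[.6428,.0928,.012],[.484,.0733,.011],[.5634,.083,.04]]);print(P.round(1))
m=(df>25).astype(np.uint8)
for (u,v),r in zip(P,(16,9,24)):
    u,v=int(round(u)),int(round(v));k=m[v-r:v+r+1,u-r:u+r+1];n,l,st,c=cv2.connectedComponentsWithStats(k)
    print([(st[i].tolist(),(c[i]+[u-r,v-r]).round(1).tolist(),atz(t,c[i]+[u-r,v-r],.012).round(4).tolist()) for i in range(1,n) if st[i][4]>6])
u,v=P[0].round().astype(int);g=cv2.cvtColor(t["im"],6)
print(m[v-18:v+19,u-9:u+10]*8)
E
```

```text
[[285.8 182.5]
 [293.6 238.6]
 [289.9 210. ]]
[([10, 5, 9, 25, 86], [284.5, 181.9], [0.6444, 0.0965, 0.012])]
[([4, 5, 9, 8, 38], [292.8, 238.6], [0.4842, 0.0755, 0.012])]
[([18, 0, 5, 10, 31], [285.7, 191.1], [0.6184, 0.0936, 0.012]), ([0, 15, 42, 21, 495], [285.5, 211.3], [0.5613, 0.095, 0.012]), ([35, 19, 6, 2, 7], [303.3, 205.1], [0.5779, 0.0445, 0.012])]
[[0 0 0 0 0 0 0 0 0 0 0 0 0 0 0 0 0 0 0]
 [0 0 0 0 0 0 0 0 0 0 0 0 0 0 0 0 0 0 0]
 [0 0 0 0 0 0 0 0 0 0 0 0 0 0 0 0 0 0 0]
 [0 0 0 0 0 0 0 0 0 0 0 0 0 0 0 0 0 0 0]
 [0 0 0 0 0 0 0 0 0 0 0 0 0 0 0 0 0 0 0]
 [0 0 0 0 0 0 0 0 0 0 0 0 0 0 0 0 0 0 0]
 [0 0 0 0 0 0 0 0 0 0 0 0 0 0 0 0 0 0 0]
 [0 0 0 0 0 0 8 8 8 8 0 0 0 0 0 0 0 0 0]
 [0 0 0 8 8 8 8 8 8 0 8 0 0 0 0 0 0 0 0]
 [0 0 0 8 8 8 8 8 0 8 8 0 0 0 0 0 0 0 0]
 [0 0 0 8 8 8 8 8 8 8 0 0 0 0 0 0 0 0 0]
 [0 0 0 0 0 8 8 0 0 0 0 0 0 0 0 0 0 0 0]
 [0 0 0 0 0 0 8 8 8 8 0 0 0 0 0 0 0 0 0]
 [0 0 0 0 0 8 8 0 0 0 0 0 0 0 0 0 0 0 0]
 [0 0 0 0 0 0 8 0 0 8 0 0 0 0 0 0 0 0 0]
 [0 0 0 0 0 0 8 8 8 0 0 0 0 0 0 0 0 0 0]
 [0 0 0 0 0 0 8 8 8 0 0 0 0 0 0 0 0 0 0]
 [0 0 0 0 0 0 8 8 0 8 0 0 0 0 0 0 0 0 0]
 [0 0 0 0 0 0 8 8 8 0 0 0 0 0 0 0 0 0 0]
 [0 0 0 0 0 0 8 8 0 0 0 0 0 0 0 0 0 0 0]
 [0 0 0 0 0 0 0 8 0 8 8 0 0 0 0 0 0 0 0]
 [0 0 0 0 0 0 0 0 8 8 0 0 0 0 0 0 0 0 0]
 [0 0 0 0 0 0 0 8 0 0 8 0 0 0 0 0 0 0 0]
 [0 0 0 0 0 0 0 8 8 0 0 0 0 0 0 0 0 0 0]
 [0 0 0 0 0 0 0 8 8 8 0 0 0 0 0 0 0 0 0]
 [0 0 0 0 0 0 0 8 8 0 8 8 0 0 0 0 0 0 0]
 [0 0 0 0 0 0 0 8 8 8 0 8 0 0 0 0 0 0 0]
 [0 0 0 0 0 0 0 8 8 0 8 0 0 0 0 0 0 0 0]
 [0 0 0 0 0 0 0 0 8 8 8 8 0 0 0 0 0 0 0]
 [0 0 0 0 0 0 0 0 8 8 0 0 0 0 0 0 0 0 0]
 [0 0 0 0 0 0 0 0 8 8 8 8 0 0 0 0 0 0 0]
 [0 0 0 0 0 0 0 8 8 8 8 0 0 0 0 0 0 0 0]
 [0 0 0 0 0 0 0 0 0 0 0 0 0 0 0 0 0 0 0]
 [0 0 0 0 0 0 0 0 0 0 0 0 0 0 0 0 0 0 0]
 [0 0 0 0 0 0 0 0 0 0 0 0 0 0 0 0 0 0 0]
 [0 0 0 0 0 0 0 0 0 0 0 0 0 0 0 0 0 0 0]
 [0 0 0 0 0 0 0 0 0 0 0 0 0 0 0 0 0 0 0]]
```

```bash
python3 -c "
from station import env
print(env.hand_in())"
```

```text
the job is handed in; nothing more can be done
None
```

I've handed the job in after about 30 s of arm time. The row is in place, from tin to sanding block: bolt with its head to the tin, pine block with the steel bracket standing on it, nut. I set the bolt and nut 80 mm from the centre, between the centre-to-centre and edge-to-edge midpoints. After my last picture (the 14-picture limit), the bolt's and nut's final positions were checked only by image measurement, and the bracket was last seen upright before I placed the nut.

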